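# Draw the amber colour glass and stand it up for a colour check

## Task

Set up a colour check of the honey: swing the hold-down bar of the glass rack up and over to the back, draw the amber colour glass straight up out of its slot by its black top edge, and stand it, black edge up, on the ledge of the viewing stand, centred in the empty bay beside the jar and leaning back against the white screen. It is thin glass: use only a light grip, do not force it in the slot or knock it, and set it down gently; leave the other two glasses in their slots and the jars and other small things where they stand.

Things in the scene. Friction and masses are not known exactly. Their poses are not given: they have to be found in the camera images.
- rack: colour-glass rack, fixed: two grey grooved walls, three slots. Origin on the table under the middle slot; x to the back, y along the row, z up. Slots at y = -50, 0, +50 mm; a glass stands 8 mm above the table, held up to z 76 mm, with 1.5 mm play per face and 2 mm per side edge. Base x -61 to +67, y -88 to +88; hinge brackets at y +-83, to z 101 mm
- hold_bar (a joint): hinge of the steel hold-down bar that runs along the rack's y over the tops of all three glasses, 3 mm above them: 0 = down (closed), grows as it swings up and to the back, stop at 2.3 rad. Free-moving: below about 0.8 rad it falls shut, beyond 1.2 rad it falls open to the stop by itself, slowly
- hold_bar_hinge (a point): middle of the bar's hinge axis, 58 mm behind and 93 mm above the rack's origin, axis parallel to the rack's y. The bar is a 7.6 mm rod, when closed 58 mm in front of and 32 mm above this axis, on two side arms at y = +-78 mm
- tab (a point): grip point on the black lift tab in the middle of the bar, 26 mm above the bar's centre line when closed (x 0, y 0, z 151 mm in the rack's frame). The tab is 12 mm thick along the rack's y (grip it across that), 16 mm wide, ends 6 mm beyond this point, and swings with the bar on an arc of 82 mm radius
- amber_glass: the glass to draw: orange-amber tinted glass, 90 mm wide (its x), 5 mm thick (its y), 110 mm tall (its z), about 0.13 kg, with a black edge strip 8 mm thick over its top 16 mm that has a line of the same colour on top. Origin at the middle of its lower edge. Starts in any of the three slots, upright, its top 118 mm above the table
- straw_glass: same glass in pale straw yellow, stays in the rack; origin at the middle of its lower edge
- brown_glass: same glass in very dark brown, stays in the rack; origin at the middle of its lower edge
- stand: viewing stand, fixed: grey base 104 x 170 mm, its top 8 mm above the table, with a white screen across the whole width, leaning back 15 degrees from vertical, 83 mm high along its slope. Origin on the table in the middle of the base; x to the back, y to the left seen from the front. Jar bay at +y, glass bay at -y
- ledge (a point): middle of the glass bay, where the screen's face meets the base: 12 mm behind, 28 mm to the -y side and 8 mm above the stand's origin; axes as the stand's. The glass stands on the base top between here and a lip 15 mm to the front (6 mm high, 4 mm thick, 108 mm long)
- stand_jar: sample jar with red lid, 46 mm wide, 68 mm high, standing in the left bay of the stand; origin under its middle; leave it
- sample_jar_3: sample jar with yellow lid, 46 mm wide, 68 mm high, on the table; origin under its middle; leave it
- cap_06: yellow flip cap, 48 x 44 x 30 mm, on the table; leave it
- ferrule: grey ferrule, 50 mm wide, 30 mm high, on the table; leave it
- black_marker: black and white marker pen, 128 mm long, 20 mm high, on the table; leave it

How it is judged:
By the outcome, as a careful person would: the job done as asked, in the order asked, and still so for the second after the job is handed in, with the robot touching nothing.
It also fails if it takes over 58 s, if anything falls off the work surface, if the arm or the gripper's body presses on something with over 40 N, if the wrist force passes 120 N, or if a joint passes its speed limit or range.

## Robot

A 6-joint arm with a two-finger parallel gripper is mounted at the origin on a cart in front of the work surface, level with it; the furniture and walls round the work are solid. World frame = base frame: x ahead of the robot, y to its left, z up, the work surface at z = 0. Lengths are in m, angles in degrees, forces in N, time in s.
With the tool pointing down it reaches from about 0.4 to 0.825 m from the base axis. Payload 7 kg.
Tool frame: the origin (TCP) lies between the finger pads; the fingertips stand 25 mm ahead of it and the grasp point (between the pads) lies 6 mm ahead of it; z points along the fingers, y is the line along which they close (so a half turn about z gives the same grasp; the last joint's range is limited). The gripper opens to 88 mm and grips with 3 to 60 N. Pads are 19 mm wide; open, the fingers measure 130 mm over their backs; the gripper's body (78 mm by 193 mm) begins 47 mm behind the grasp point.
Start: joints at [16.507, 20.546, 0.682, 0, -70.136, -16.507], TCP at [0.675, -0, 0.252] pointing down, gripper open.
Joint ranges: [-176.03, 176.03], [-82.01, 121.73], [-58.28, 71.71], [-173.87, 95.51], [-174.79, -0.11], [-173.66, 173.66]. Speed limits (degrees/s): [136.94, 136.94, 172.46, 180, 180, 180].

## Interface

Orientations are given as [roll, pitch, yaw] about the fixed x, y, z axes, in that order (R = Rz(yaw) Ry(pitch) Rx(roll)).
In Python, from plant import ctrl gives the robot as it stands.
- The arm moves only by the shell command python3 drive.py 'ROWS'. ROWS is a JSON list of rows, 1 to 8 of them, each of 5 numbers: dx, dy, dz in m, then a turn about the tool's z in degrees, then the finger opening in m; each row is the pose to reach, as a shift and turn from the pose commanded when the command began, along the tool's axes at that moment; what a row does not reach only later rows make up. A row lasts 1/8 s, in which the tool goes at most 0.0625 m and 10.7 degrees, less where a joint would pass 70% of its speed; a pose out of reach is approached as far as the arm can. The fingers move at their own pace and stop on an object; the grip force is fixed at half the most. Time passes only in rows, so rows that do not move let the fingers close. It prints the time, the measured TCP pose, the force, the opening and the grip force at its end.
- ctrl.get_obs(): the state, without advancing time (a new reading comes with each control period).
- ctrl.snapshot(name): name is "scene" or "side" or "wrist"; returns a dict with "frame" (480x640x3 uint8, red, green, blue), "z_map" (480x640 float32, m along the optical axis (not along the pixel's ray), 0 where there is no reading), "fovy" (degrees; the focal length in pixels is half the picture's height over the tangent of half this angle, whatever the lens; pixels are square), "cx", "cy" (the principal point, pixels), "R" (3x3) and "t" (3): a world point X has camera coordinates R X + t; the wrist camera has in their place "T_tool_cam" (4x4, takes a point from camera to tool coordinates, whose origin is the TCP and whose axes are the flange's). Camera axes: x right, y down, z forward; pixel columns grow to the right and rows downward; lengths in m; the calibration is good to about 2 mm. The wrist camera is an equidistant fisheye: a pixel r from the principal point sees the ray r / f radians off the axis. A picture is of the moment at which its call begins: read the wrist's pose just before it.
- ctrl.close_job(): hands the job in; it is judged then, once.
The state is a dict: "clock": time; "joint_pos": joint angles; "qvel": joint speeds; "tau": joint torques, N m; "tool_pos": TCP position; "orientation": TCP orientation; "force": force on the tool from outside, world axes, zero at the start; "moment": the same for the moment, N m; "opening": finger opening in m; "gripper_force": force on a finger pad.
Only numpy, scipy, OpenCV 4.12 (cv2) and the standard library are available. Lean on these libraries where they do the work, as an engineer would, in place of code of your own. Each camera call takes 0.05 s, during which the arm holds its last target. There are 200 camera calls.

## Working session

There is one attempt and no reset: what is moved stays moved. The work goes in short steps, Python scripts to look and compute and a shell command to move; the robot and the scene stay as the last step left them, time stands still between calls to the robot, and variables do not carry over. Pictures are saved under pics/ and viewed, at most 10 in all, crops included, and the job is handed in when it is done.

```bash
ls; mkdir -p pics
python3 - <<'E'
from plant import ctrl
import cv2,numpy as np,pickle
print(ctrl.get_obs())
for n in("scene","side"):
    s=ctrl.snapshot(n);pickle.dump(s,open(n+".pkl","wb"));cv2.imwrite(f"pics/{n}0.png",s["frame"][:,:,::-1]);print(n,s["fovy"],s["cx"],s["cy"],s["R"],s["t"])
E
```

```text
drive.py
pics
plant.py
{'clock': 0.0, 'joint_pos': array([ 1.65066351e+01,  2.05914496e+01,  6.32285146e-01, -2.05011774e-02,
       -7.01355319e+01, -1.65061475e+01]), 'qvel': array([-0.02666387, -0.02589782,  0.01884472, -0.00370947, -0.13089095,
       -0.04906734]), 'tau': array([-8.00930356e-04, -5.82726967e+01,  2.93058443e+01,  6.99745238e+00,
        6.93249181e-03, -2.06530804e-04]), 'tool_pos': array([ 6.74539215e-01, -2.79495027e-05,  2.50609984e-01]), 'orientation': array([ 1.79903730e+02, -8.42961016e-03, -9.00064875e+01]), 'force': array([ 0.3740751 , -1.35470093, -0.06015441]), 'moment': array([-0.00928175,  0.02420379, -0.03854143]), 'gripper_force': 0.0, 'opening': 0.08778661649627488}
scene 57.754333922210336 320.2886855149396 241.34709766509815 [[-0.66029206 -0.7508157   0.01703462]
 [-0.38640828  0.32019572 -0.86496436]
 [ 0.64397441 -0.57771142 -0.50154409]] [0.48434593 0.21471974 0.72350317]
side 50.56149360340638 314.75499479179626 239.49168915170577 [[-0.97543254 -0.22029591  0.00103312]
 [-0.13547307  0.59614027 -0.79136833]
 [ 0.17371932 -0.77206638 -0.61133878]] [0.50749301 0.02803997 1.09041912]
```
View pics/scene0.png

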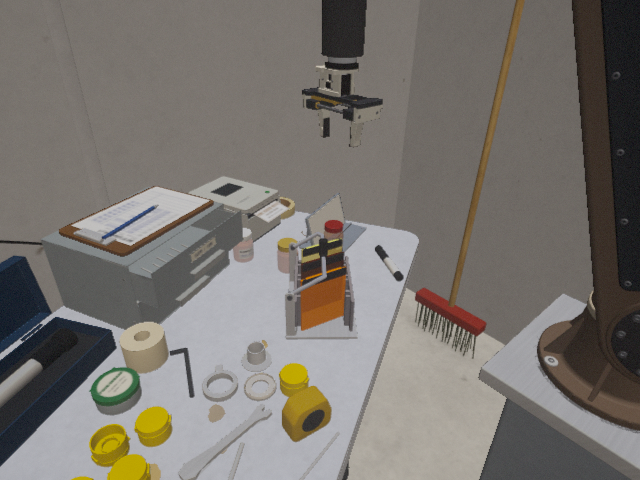

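View pics/side0.png

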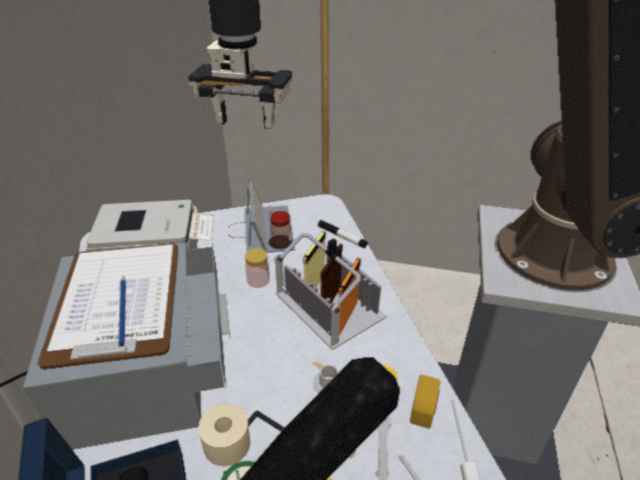

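The scene view shows the rack around (320,285), with the amber glass in the slot nearest the camera, the tab near (323,247) and the stand behind at (330,225). The side view shows the rack at (330,285) and the stand at (262,220). Next I'll enlarge both and work out positions.

Create h.py:
```python
import numpy as np,cv2,pickle
def load(n): return pickle.load(open(n+".pkl","rb"))
def K(s):
    f=240/np.tan(np.radians(s["fovy"]/2)); return f
def cloud(s):
    f=K(s);v,u=np.mgrid[:480,:640];z=s["z_map"]
    c=np.stack([(u-s["cx"])/f*z,(v-s["cy"])/f*z,z],-1)
    X=(c-s["t"])@s["R"]; X[z==0]=np.nan; return X
def proj(s,X):
    c=np.atleast_2d(X)@s["R"].T+s["t"]; f=K(s)
    return np.c_[c[:,0]/c[:,2]*f+s["cx"],c[:,1]/c[:,2]*f+s["cy"]]
def tri(s1,p1,s2,p2):
    P=[np.array([[K(s),0,s["cx"]],[0,K(s),s["cy"]],[0,0,1]])@np.c_[s["R"],s["t"]] for s in(s1,s2)]
    X=cv2.triangulatePoints(P[0],P[1],np.array(p1,float).reshape(2,1),np.array(p2,float).reshape(2,1))[:,0]
    return X[:3]/X[3]
```

Run:
```python
from h import *
a,b=load("scene"),load("side")
for s in(a,b): print("cam",-s["R"].T@s["t"])
A=a["frame"][185:345,270:430,::-1];B=b["frame"][170:350,220:400,::-1]
im=np.hstack([cv2.resize(A,(400,400),interpolation=cv2.INTER_CUBIC),cv2.resize(B,(400,400),interpolation=cv2.INTER_CUBIC)])
cv2.imwrite("pics/crop0.png",im)
for n,s in(("scene",a),("side",b)):
    X=cloud(s)
    m=(X[...,2]>0.004)&(X[...,2]<.2)
    hsv=cv2.cvtColor(s["frame"],cv2.COLOR_RGB2HSV)
    for nm,k in(("amber",(hsv[...,0]>6)&(hsv[...,0]<17)&(hsv[...,1]>200)),("red",((hsv[...,0]<4)|(hsv[...,0]>174))&(hsv[...,1]>160))):
        q=X[m&k]; q=q[(q[:,0]>.4)]
        print(n,nm,len(q),np.nanmin(q,0).round(3),np.nanmedian(q,0).round(3),np.nanmax(q,0).round(3))
```

```text
cam [-0.06313826  0.71287823  0.54034302]
cam [0.309397   0.93695882 0.68828114]
scene amber 22 [0.4   0.237 0.027] [0.401 0.333 0.081] [0.435 0.338 0.116]
scene red 129 [0.551 0.084 0.067] [0.571 0.105 0.076] [0.593 0.124 0.078]
side amber 169 [0.4   0.225 0.019] [0.429 0.267 0.069] [0.441 0.339 0.12 ]
side red 273 [0.422 0.082 0.018] [0.567 0.114 0.075] [0.59  0.306 0.12 ]
```

View pics/crop0.png

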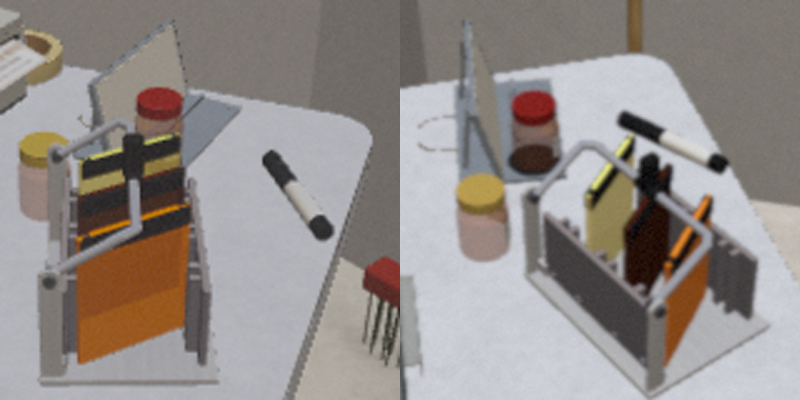

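The crop shows the amber glass in the near slot (rack y = +50) and the tab top at scene px (323,239). The hinge side is on the left, at px (290,298) and (293,246). Next: fit the rack pose from these keypoints, take a wrist picture of the stand, and get its depth cloud.

Run:
```python
from h import *
from scipy.optimize import least_squares
from plant import ctrl
o=ctrl.get_obs();s=ctrl.snapshot("wrist");s["obs"]=o;pickle.dump(s,open("wrist0.pkl","wb"));cv2.imwrite("pics/wrist0.png",s["frame"][:,:,::-1]);print(s["fovy"],s["cx"],s["cy"],s["T_tool_cam"].round(3).tolist())
a,b=load("scene"),load("side")
M=[(58,83,93),(58,-83,93),(0,78,125),(0,-78,125),(0,0,157),(67,88,0),(-61,88,0),(67,-88,0)]
PA=[(290,297.8),(292.8,246.2),(324.8,277),(320,235.8),(323.2,239),(286,337.8),(356.8,337.8),None]
PB=[(334.8,310.4),(279.4,259.1),(358.6,277.1),(304.6,235.7),(332.5,241.1),(331.6,348.2),(386.5,316.3),(277.2,294.7)]
def tr(p,M):
    c,n=np.cos(p[2]),np.sin(p[2]);M=np.array(M)/1e3
    return np.c_[p[0]+c*M[:,0]-n*M[:,1],p[1]+n*M[:,0]+c*M[:,1],M[:,2]]
def res(p):
    X=tr(p,M);r=[]
    for s,P in((a,PA),(b,PB)):
        q=proj(s,X); r+=[ (q[i]-P[i]) if P[i] is not None else np.zeros(2) for i in range(len(M))]
    return np.ravel(r)
f=least_squares(res,[.45,.2,.8],loss="soft_l1");print(f.x,np.degrees(f.x[2]));print(f.fun.reshape(2,-1,2).round(1).tolist())
print("tab tri",tri(a,PA[4],b,PB[4]), tr(f.x,[M[4]]))
for i in(0,1,2,3,5,6):print(tri(a,PA[i],b,PB[i]).round(4),tr(f.x,[M[i]])[0].round(4))
XA,XB=cloud(a),cloud(b)
X=np.r_[XA.reshape(-1,3),XB.reshape(-1,3)]
m=(X[:,0]>.5)&(X[:,0]<.8)&(X[:,1]>-.1)&(X[:,1]<.22)
q=X[m]
for lo in np.arange(0,.11,.01):
    k=q[(q[:,2]>lo)&(q[:,2]<=lo+.01)]
    if len(k):print(round(lo,2),len(k),np.percentile(k,[2,50,98],axis=0).round(3).tolist())
```

```text
65.70646984690485 325.1462540010053 236.66895964356348 [[-0.0, -0.966, -0.258, 0.07], [1.0, -0.0, 0.0, 0.001], [-0.0, -0.258, 0.966, -0.133], [0.0, 0.0, 0.0, 1.0]]
[0.4319757  0.26115556 0.87957123] 50.39571906742399
[[[-0.0, -1.3], [-0.3, -0.2], [0.0, 2.1], [1.7, -2.5], [0.3, -0.1], [-0.2, 2.5], [0.8, 1.9], [0.0, 0.0]], [[0.5, -1.2], [-1.7, -1.6], [2.4, 1.2], [-0.1, -2.5], [-0.9, -1.0], [0.2, 3.1], [-1.0, 1.8], [-2.7, 0.2]]]
tab tri [0.42976472 0.26429785 0.15815024] [[0.4319757  0.26115556 0.157     ]]
[0.4059 0.3581 0.0895] [0.405  0.3588 0.093 ]
[0.5285 0.2564 0.0943] [0.5329 0.2529 0.093 ]
[0.3765 0.3072 0.1243] [0.3719 0.3109 0.125 ]
[0.4906 0.2167 0.1227] [0.4921 0.2114 0.125 ]
[0.4076 0.3672 0.0052] [0.4069 0.3689 0.    ]
[0.3238 0.2743 0.0085] [0.3253 0.2703 0.    ]
0.0 4987 [[0.505, -0.085, 0.0], [0.609, 0.063, 0.001], [0.775, 0.212, 0.009]]
0.01 484 [[0.502, -0.023, 0.01], [0.63, 0.097, 0.014], [0.787, 0.21, 0.02]]
0.02 394 [[0.55, -0.006, 0.02], [0.642, 0.121, 0.025], [0.796, 0.211, 0.03]]
0.03 323 [[0.551, -0.01, 0.03], [0.621, 0.121, 0.035], [0.743, 0.213, 0.04]]
0.04 366 [[0.552, -0.008, 0.04], [0.622, 0.116, 0.045], [0.739, 0.216, 0.05]]
0.05 478 [[0.552, -0.006, 0.05], [0.612, 0.114, 0.055], [0.736, 0.212, 0.06]]
0.06 653 [[0.554, 0.0, 0.06], [0.628, 0.125, 0.067], [0.763, 0.219, 0.07]]
0.07 1562 [[0.556, 0.014, 0.07], [0.709, 0.142, 0.075], [0.76, 0.213, 0.08]]
0.08 439 [[0.615, -0.004, 0.08], [0.648, 0.096, 0.086], [0.761, 0.206, 0.09]]
0.09 1168 [[0.732, 0.122, 0.091], [0.768, 0.179, 0.098], [0.799, 0.219, 0.1]]
0.1 105 [[0.743, 0.128, 0.1], [0.772, 0.186, 0.1], [0.797, 0.218, 0.102]]
```

View pics/wrist0.png

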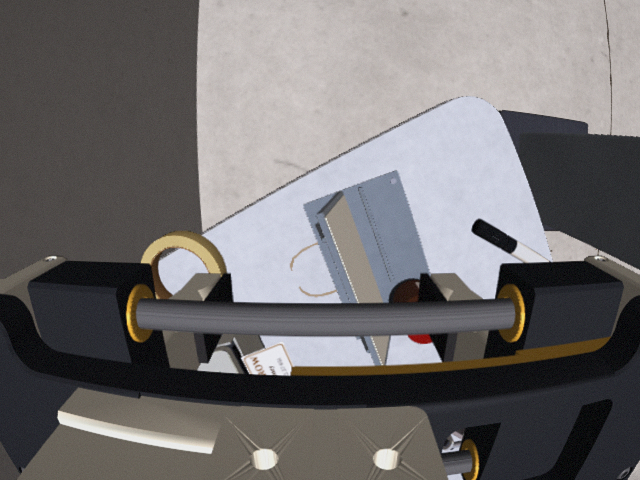

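The wrist view shows the stand: base front-right corner at (397,170), back-right at (305,207), lip from (360,188) to (392,278). The screen leans towards image left, and jar and lid sit at (405,300). Fitting the stand pose.

```bash
cat >> h.py <<'E'
from scipy.spatial.transform import Rotation as Ro
def wray(s,uv):
    f=K(s);d=np.atleast_2d(uv).astype(float)-[s["cx"],s["cy"]];r=np.hypot(*d.T)+1e-9;t=r/f
    return np.c_[d/r[:,None]*np.tan(t)[:,None],np.ones(len(d))]
def wT(s):
    T=np.eye(4);o=s["obs"];T[:3,:3]=Ro.from_euler("xyz",o["orientation"],degrees=True).as_matrix();T[:3,3]=o["tool_pos"]
    return T@s["T_tool_cam"]
def wpts(s,uv,z=None,h=None):   # by depth map, or by plane height h
    d=wray(s,uv);T=wT(s)
    if h is not None:
        D=d@T[:3,:3].T;return T[:3,3]+D*((h-T[2,3])/D[:,2])[:,None]
    uv=np.round(np.atleast_2d(uv)).astype(int);z=s["z_map"][uv[:,1],uv[:,0]]
    return (d*z[:,None])@T[:3,:3].T+T[:3,3]
def wproj(s,X):
    T=wT(s);c=(np.atleast_2d(X)-T[:3,3])@T[:3,:3];r=np.hypot(c[:,0],c[:,1])+1e-12;t=np.arctan2(r,c[:,2])
    return c[:,:2]/r[:,None]*(t*K(s))[:,None]+[s["cx"],s["cy"]]
def tr(p,M):
    c,n=np.cos(p[2]),np.sin(p[2]);M=np.atleast_2d(M)/1e3
    return np.c_[p[0]+c*M[:,0]-n*M[:,1],p[1]+n*M[:,0]+c*M[:,1],M[:,2]]
E
python3 - <<'E'
from h import *
from scipy.optimize import least_squares
w=load("wrist0");a,b=load("scene"),load("side")
uv=[(397,170),(305,207),(360,188),(392,278)]
print(wpts(w,uv,h=.008).round(4)); print(wpts(w,[(393,176),(309,210),(362,188),(391,276),(350,230),(340,200)]).round(4))
# screen plane from all wrist depth
v,u=np.mgrid[100:360:2,280:470:2];P=wpts(w,np.c_[u.ravel(),v.ravel()])
A=np.r_[cloud(a).reshape(-1,3),cloud(b).reshape(-1,3)]
for nm,Q in(("wrist",P),("fixed",A)):
    k=Q[(Q[:,2]>.02)&(Q[:,2]<.086)&(Q[:,0]>.585)&(Q[:,0]<.7)&(Q[:,1]>-.05)&(Q[:,1]<.15)]
    best=None;rng=np.random.default_rng(0)
    for _ in range(800):
        q=k[rng.choice(len(k),3,False)];n=np.cross(q[1]-q[0],q[2]-q[0]);n/=np.linalg.norm(n)+1e-12
        i=abs((k-q[0])@n)<.002
        if best is None or i.sum()>best.sum():best=i
    q=k[best];c=q.mean(0);n=np.linalg.svd(q-c)[2][2];n*=-np.sign(n[0])
    print(nm,len(k),len(q),c.round(4),n.round(4),"lean",np.degrees(np.arcsin(n[2])),"yaw",np.degrees(np.arctan2(-n[1],-n[0])))
def res(p):
    q=wproj(w,tr(p,[(-52,-85,8),(52,-85,8)]))-[(397,170),(305,207)]
    q2=proj(a,tr(p,[(-52,-85,8),(33.5,-85,88)]))-[(366.8,227),(340,195)]
    return np.r_[q.ravel(),q2.ravel()]
f=least_squares(res,[.63,.05,.4]);print(f.x,np.degrees(f.x[2]),f.fun.round(1))
print("ledge",tr(f.x,[(12,-28,8)]),"lip ends",wproj(w,tr(f.x,[(-3,26,14),(-3,-82,14),(33.5,-85,88),(33.5,85,88),(12,-28,8)])).round(0).tolist())
E
```

```text
[[ 0.5996 -0.0405  0.008 ]
 [ 0.6937 -0.0016  0.008 ]
 [ 0.6374 -0.0214  0.008 ]
 [ 0.5998  0.0769  0.008 ]]
[[ 0.6035 -0.0342  0.0074]
 [ 0.6896  0.0016  0.0077]
 [ 0.6361 -0.0223  0.0149]
 [ 0.6021  0.0724  0.0134]
 [ 0.6487  0.0171  0.031 ]
 [ 0.6587 -0.0123  0.0287]]
wrist 802 692 [0.6458 0.043  0.0562] [-0.9029 -0.342   0.2603] lean 15.086666870555518 yaw 20.746081352452997
fixed 1488 1154 [0.6341 0.0728 0.0575] [-0.9024 -0.3384  0.2667] lean 15.465263765394614 yaw 20.554836596827435
[0.61369007 0.05727002 0.39188387] 22.453291945895305 [ 1.4 -0.6 -0.5  0.2 -0.1  0.3 -2.2 -2.5]
ledge [[0.63547441 0.03597583 0.008     ]] lip ends [[392.0, 283.0], [356.0, 190.0], [320.0, 216.0], [388.0, 375.0], [361.0, 242.0]]
```

Run:
```python
from h import *
X=np.r_[cloud(load("scene")).reshape(-1,3),cloud(load("side")).reshape(-1,3)]
X=X[(X[:,2]<.4)]
for x in np.arange(.3,.9,.08):
    print(round(x,2),[ (lambda k: round(float(np.percentile(k,98)),2) if len(k)>5 else None)(X[(abs(X[:,0]-x)<.04)&(abs(X[:,1]-y)<.04)][:,2]) for y in np.arange(-.1,.66,.08)])
```

```text
0.3 [-0.71, -0.71, None, 0.0, 0.0, 0.01, 0.03, 0.06, 0.02, 0.03]
0.38 [-0.71, -0.0, 0.02, 0.0, 0.12, 0.13, 0.1, 0.03, 0.01, 0.03]
0.46 [0.0, 0.0, 0.02, 0.04, 0.13, 0.15, 0.01, 0.0, 0.05, 0.05]
0.54 [0.0, 0.33, 0.33, 0.08, 0.12, 0.07, 0.1, 0.15, 0.16, 0.05]
0.62 [0.0, 0.39, 0.4, 0.09, 0.07, 0.15, 0.17, 0.17, 0.17, 0.16]
0.7 [None, 0.39, 0.4, 0.08, 0.1, 0.16, 0.17, 0.17, 0.18, 0.17]
0.78 [None, 0.34, 0.33, 0.1, 0.1, 0.1, 0.17, 0.17, 0.17, 0.17]
0.86 [None, None, 0.03, 0.1, 0.1, 0.1, 0.17, 0.16, 0.08, 0.11]
```

```bash
python3 drive.py '[[-0.05,0.03,-0.05,10,0.088],[-0.1,0.06,-0.05,20,0.088],[-0.15,0.09,-0.05,30,0.088],[-0.2,0.12,-0.05,39.6,0.088],[-0.25,0.14,-0.05,39.6,0.088],[-0.3,0.165,-0.05,39.6,0.088],[-0.33,0.175,-0.05,39.6,0.088],[-0.33,0.175,-0.05,39.6,0.088]]'
```

```text
clock: 1.15
tool_pos: [0.4989, 0.3319, 0.301]
orientation: [180.0, -0.0, -129.4]
force: [0.6, 0.4, 0.7]
opening: 0.0877
gripper_force: 0.0
```

```bash
cat > wsnap.py <<'E'
import sys
from plant import ctrl
from h import *
n=sys.argv[1];o=ctrl.get_obs();s=ctrl.snapshot("wrist");s["obs"]=o;pickle.dump(s,open(n+".pkl","wb"))
c=[int(x) for x in sys.argv[2:6]] or [0,0,640,480]
im=s["frame"][c[1]:c[3],c[0]:c[2],::-1];k=float(sys.argv[6]) if len(sys.argv)>6 else 1
cv2.imwrite(f"pics/{n}.png",cv2.resize(im,None,fx=k,fy=k,interpolation=cv2.INTER_CUBIC));print(o["tool_pos"],o["orientation"],o["clock"])
E
python3 wsnap.py wrist1
```

```text
[0.49893589 0.33191364 0.30102866] [ 1.79985326e+02 -3.86007752e-02 -1.29429406e+02] 1.15
```

View pics/wrist1.png

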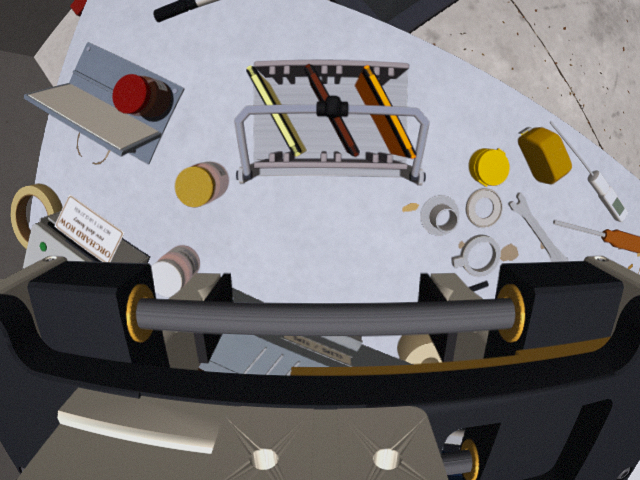

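The wrist view shows the bar from (245,112) to (420,112) with the tab at (332,106). The glasses run obliquely in the rack, e.g. amber from (367,70) to (412,157), so I need their true heading. I'll zoom in.

Run:
```python
from h import *
w=load("wrist1")
im=w["frame"][45:195,225:445,::-1];cv2.imwrite("pics/w1c.png",cv2.resize(im,None,fx=3.6,fy=3.6,interpolation=cv2.INTER_CUBIC))
```

```text
(no output)
```

View pics/w1c.png

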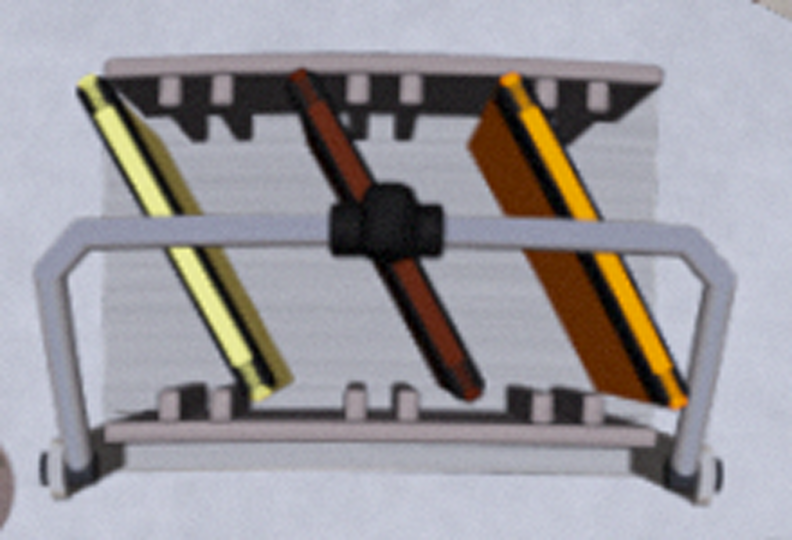

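The zoom confirms it. The amber line runs in crop px from (512,78) to (683,400), skewed about 27° from the rack's x, and the other two run the same way. The tab is at about (390,210) and the bar is level at row 230. I'll compute world positions and check them with depth.

Run:
```python
from h import *
from scipy.optimize import least_squares
w=load("wrist1");a,b=load("scene"),load("side")
cr=lambda L:np.array(L,float)/3.6+[225,45]
for n,L in(("straw",[(90,82),(260,392)]),("brown",[(300,78),(470,392)]),("amber",[(512,78),(683,400)])):
    P=wpts(w,cr(L),h=.118);d=P[1]-P[0];print(n,P.round(4).tolist(),"mid",P.mean(0).round(4),"len",np.linalg.norm(d).round(4),"az",np.degrees(np.arctan2(d[1],d[0])).round(2))
    t=np.linspace(.1,.9,9)[:,None];D=wpts(w,cr(np.array(L[0])*(1-t)+np.array(L[1])*t));print("  depth z",D[:,2].round(3), "az",np.degrees(np.arctan2(*(D[-1]-D[0])[[1,0]])).round(1))
B=wpts(w,cr([(150,230),(250,230),(550,234),(650,234)]),h=.125);d=B[3]-B[0];print("bar",B.round(4).tolist(),"perp az",np.degrees(np.arctan2(d[1],d[0])),"dz",wpts(w,cr([(250,228),(550,232)]))[:,2])
# keypoints in wrist: bar arm corners
W=wpts(w,cr([(62,240),(712,240)]),h=.125);print("corners",W.round(4).tolist(),np.linalg.norm(W[1]-W[0]))
T=wpts(w,cr([(390,200),(390,215),(380,210),(400,230)]));print("tab",T.round(4).tolist())
# tri tab: wrist ray vs scene/side triangulation
print(wpts(w,cr([(390,200)]),h=.157))
```

```text
straw [[0.4622, 0.1874, 0.118], [0.4794, 0.2715, 0.118]] mid [0.4708 0.2294 0.118 ] len 0.0859 az 78.44
  depth z [0.118 0.118 0.118 0.118 0.128 0.118 0.116 0.118 0.118] az 78.4
brown [[0.4244, 0.2197, 0.118], [0.4413, 0.3028, 0.118]] mid [0.4328 0.2612 0.118 ] len 0.0849 az 78.53
  depth z [0.119 0.12  0.119 0.155 0.156 0.119 0.12  0.119 0.118] az 78.5
amber [[0.3858, 0.2507, 0.118], [0.402, 0.336, 0.118]] mid [0.3939 0.2934 0.118 ] len 0.0869 az 79.26
  depth z [0.117 0.119 0.117 0.12  0.129 0.121 0.118 0.12  0.117] az 79.3
bar [[0.4739, 0.2261, 0.125], [0.4565, 0.2413, 0.125], [0.4039, 0.2852, 0.125], [0.3852, 0.2994, 0.125]] perp az 140.47446752123815 dz [0.12853884 0.1290136 ]
corners [[0.4909, 0.2141, 0.125], [0.3741, 0.3093, 0.125]] 0.15073926922736425
tab [[0.4302, 0.2584, 0.1556], [0.4323, 0.2609, 0.1572], [0.4332, 0.2588, 0.1566], [0.4327, 0.2646, 0.1569]]
[[0.43032677 0.25849717 0.157     ]]
```

The rack origin is at about (0.432, 0.261) with yaw 50.5°. The tab top height of 0.157 agrees with the text, and the glasses run at azimuth of about 79°. Moving over the tab.

```bash
python3 drive.py '[[0.05,0.003,0.03,0,0.05],[0.0971,0.0068,0.07,0,0.04],[0.0971,0.0068,0.1,0,0.04],[0.0971,0.0068,0.13,0,0.04],[0.0971,0.0068,0.14,0,0.04],[0.0971,0.0068,0.14,0,0.04]]'
```

```text
clock: 1.95
tool_pos: [0.4331, 0.259, 0.1615]
orientation: [-180.0, -0.1, -129.6]
force: [0.3, 0.5, 0.6]
opening: 0.041
gripper_force: 0.0
```

```bash
python3 drive.py '[[0,0,0,0,0.02],[0,0,0,0,0.011],[0,0,0,0,0.011],[0,0,0,0,0.011],[0,0,0,0,0.011]]'
```

```text
clock: 2.58
tool_pos: [0.4325, 0.2601, 0.162]
orientation: [179.9, 0.0, -129.6]
force: [-4.3, 1.8, 4.3]
opening: 0.0116
gripper_force: 30.0
```

Gripped, at 11.6 mm opening for the 12 mm tab. Swinging along the arc.

```bash
python3 drive.py '[[-0.008,0,-0.007,0,0.011],[-0.017,0,-0.013,0,0.011],[-0.027,0,-0.018,0,0.011],[-0.037,0,-0.021,0,0.011],[-0.047,0,-0.0235,0,0.011],[-0.058,0,-0.024,0,0.011],[-0.068,0,-0.023,0,0.011],[-0.068,0,-0.023,0,0.011]]'
```

```text
clock: 3.58
tool_pos: [0.4768, 0.3133, 0.1858]
orientation: [180.0, 0.1, -129.6]
force: [-5.0, 2.2, 5.8]
opening: 0.0118
gripper_force: 30.0
```

```bash
python3 drive.py '[[-0.011,0,0.0018,0,0.011],[-0.021,0,0.005,0,0.011],[-0.031,0,0.01,0,0.011],[-0.038,0,0.0145,0,0.011],[-0.043,0,0.018,0,0.011],[-0.043,0,0.018,0,0.011]]'
```

```text
clock: 4.32
tool_pos: [0.5048, 0.3468, 0.1677]
orientation: [-180.0, 0.2, -129.6]
force: [-2.2, 3.0, 4.9]
opening: 0.0116
gripper_force: 30.0
```

```bash
python3 drive.py '[[0,0,0,0,0.03],[0,0,0,0,0.03],[0,0,0,0,0.03],[0,0,-0.03,0,0.03],[0,0,-0.08,0,0.03],[0,0,-0.13,0,0.03],[0,0,-0.13,0,0.03],[0,0,-0.13,0,0.03]]' && python3 wsnap.py wrist2
python3 - <<'E'
from h import *
w=load("wrist2")
for z0,z1 in((.13,.2),(.085,.13)):
    v,u=np.mgrid[0:260,100:560];P=wpts(w,np.c_[u.ravel(),v.ravel()]);c,n=np.cos(np.radians(50.5)),np.sin(np.radians(50.5))
    d=P-[.432,.2612,0];r=np.c_[d[:,0]*c+d[:,1]*n,-d[:,0]*n+d[:,1]*c,d[:,2]]*1e3
    k=r[(P[:,2]>z0)&(P[:,2]<z1)&(abs(r[:,1])<85)];print(z0,len(k),np.percentile(k,[2,50,98],axis=0).round(0).tolist() if len(k) else"")
E
```

```text
clock: 5.32
tool_pos: [0.5033, 0.3448, 0.2963]
orientation: [180.0, -0.0, -129.6]
force: [-0.0, -0.6, -0.6]
opening: 0.0301
gripper_force: 0.0
[0.50330127 0.34475095 0.29625257] [ 1.79975520e+02 -1.11413390e-02 -1.29614371e+02] 5.325
0.13 0 
0.085 6865 [[-35.0, -82.0, 91.0], [38.0, 2.0, 117.0], [133.0, 79.0, 121.0]]
```

View pics/wrist2.png

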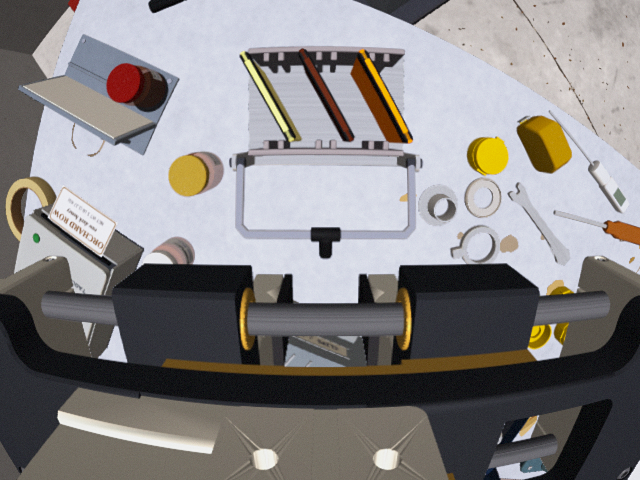

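The bar lies open behind the rack, with its rod at row 233 and the tab at (325,240). The glasses haven't moved; amber runs (361,52)–(410,141). I'll measure amber precisely by segmenting its top line.

Run:
```python
from h import *
for nm in("wrist1","wrist2"):
    w=load(nm);hsv=cv2.cvtColor(w["frame"],cv2.COLOR_RGB2HSV)
    m=(hsv[...,0]>12)&(hsv[...,0]<22)&(hsv[...,1]>180)&(hsv[...,2]>190)
    m[:,:340]=0;m[:,430:]=0;m[:40]=0;m[170:]=0
    v,u=np.nonzero(m);P=wpts(w,np.c_[u,v],h=.118)[:,:2];D=wpts(w,np.c_[u,v])
    L=cv2.fitLine(P.astype(np.float32),cv2.DIST_HUBER,0,1e-4,1e-4).ravel()
    t=(P-L[2:])@L[:2];mid=L[2:]+L[:2]*(t.min()+t.max())/2
    print(nm,len(u),"mid",mid.round(4),"len",t.max()-t.min(),"az",np.degrees(np.arctan2(L[1],L[0])),"z",np.median(D[:,2]))
```

```text
wrist1 280 mid [0.3947 0.2927] len 0.08865778046278375 az 78.87365 z 0.1182853457260242
wrist2 146 mid [0.3942 0.293 ] len 0.08857480630287637 az 78.85682 z 0.11810488884883671
```

```bash
python3 drive.py '[[0.04,0.015,0.03,-10,0.024],[0.08,0.035,0.07,-20,0.022],[0.1094,0.0508,0.11,-28.5,0.022],[0.1094,0.0508,0.127,-28.5,0.022],[0.1094,0.0508,0.127,-28.5,0.022],[0.1094,0.0508,0.127,-28.5,0.022]]'; python3 wsnap.py wrist3; python3 -c "
from plant import ctrl
o=ctrl.get_obs();print(o['tool_pos'],o['orientation'],o['opening'])"
```

```text
clock: 6.12
tool_pos: [0.3952, 0.2934, 0.1698]
orientation: [-180.0, -0.0, -101.1]
force: [0.1, -0.3, 0.1]
opening: 0.0218
gripper_force: 0.0
[0.39515778 0.29341502 0.16978164] [-1.79986567e+02 -1.78250851e-02 -1.01108696e+02] 6.125
[0.39526222 0.29356233 0.17004162] [-1.79978445e+02  2.36933484e-02 -1.01117489e+02] 0.02207668928890467
```

```bash
python3 drive.py '[[0,0.0007,0.02,0,0.022],[0,0.0007,0.035,0,0.022],[0,0.0007,0.046,0,0.022],[0,0.0007,0.051,0,0.022],[0,0.0007,0.051,0,0.022],[0,0.0007,0.051,0,0.022]]'
```

```text
clock: 6.92
tool_pos: [0.3943, 0.2935, 0.119]
orientation: [-180.0, 0.0, -101.1]
force: [0.2, 0.2, 0.4]
opening: 0.022
gripper_force: 0.0
```

```bash
python3 drive.py '[[0,0,0,0,0.014],[0,0,0,0,0.01],[0,0,0,0,0.0085],[0,0,0,0,0.0075],[0,0,0,0,0.0075],[0,0,0,0,0.0075]]'
```

```text
clock: 7.68
tool_pos: [0.3941, 0.2933, 0.1186]
orientation: [-180.0, 0.0, -101.1]
force: [0.3, -0.4, 1.6]
opening: 0.008
gripper_force: 21.3
```

```bash
python3 drive.py '[[0,0,0,0,0.0077],[0,0,0,0,0.0077]]'; python3 drive.py '[[0,0,-0.004,0,0.0077],[0,0,-0.009,0,0.0077],[0,0,-0.016,0,0.0077],[0,0,-0.023,0,0.0077],[0,0,-0.03,0,0.0077]]'
```

```text
clock: 7.92
tool_pos: [0.3941, 0.2933, 0.1186]
orientation: [-180.0, 0.0, -101.1]
force: [-0.7, 0.4, 1.0]
opening: 0.0078
gripper_force: 12.8
clock: 8.55
tool_pos: [0.394, 0.2933, 0.1492]
orientation: [-180.0, 0.0, -101.1]
force: [0.1, -0.8, -1.1]
opening: 0.0083
gripper_force: 12.7
```

```bash
python3 drive.py '[[0,0,-0.012,0,0.0077],[0,0,-0.024,0,0.0077],[0,0,-0.036,0,0.0077],[0,0,-0.05,0,0.0077],[0,0,-0.07,0,0.0077],[0,0,-0.09,0,0.0077],[0,0,-0.11,0,0.0077],[0,0,-0.11,0,0.0077]]'
python3 - <<'E'
from plant import ctrl
from h import *
for n in("scene","side"):
    s=ctrl.snapshot(n);pickle.dump(s,open(n+"1.pkl","wb"))
a,b=load("scene1"),load("side1")
im=np.hstack([cv2.resize(a["frame"][100:360,220:480,::-1],(400,400)),cv2.resize(b["frame"][80:340,210:470,::-1],(400,400))])
cv2.imwrite("pics/lift.png",im)
E
```

```text
clock: 9.55
tool_pos: [0.3946, 0.2939, 0.2604]
orientation: [-179.9, 0.2, -101.1]
force: [-0.5, 0.9, -1.7]
opening: 0.0081
gripper_force: 12.8
```

View pics/lift.png

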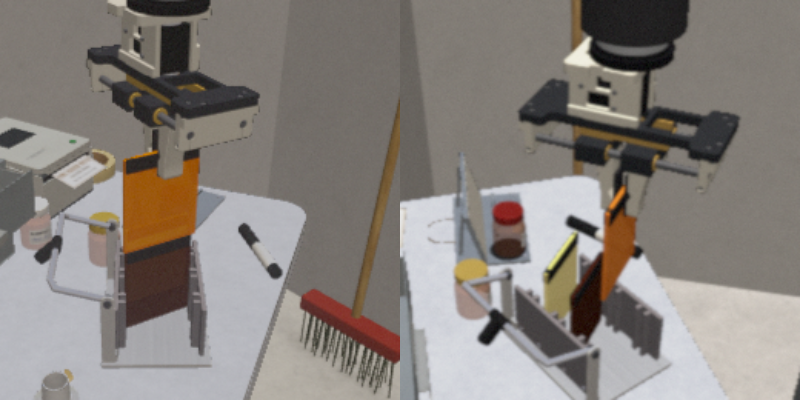

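The scene and side views show the amber glass held squarely by its black edge, clear of the rack. The bar is open, and the straw and brown glasses are still in their slots. Moving to hover beside the glass bay, where the wrist camera can measure the ledge.

```bash
python3 drive.py '[[0.01,-0.02,-0.02,-2,0.0077],[0.03,-0.055,-0.02,-7,0.0077],[0.053,-0.095,-0.02,-12,0.0077],[0.076,-0.135,-0.02,-17,0.0077],[0.1,-0.175,-0.02,-22,0.0077],[0.12,-0.21,-0.02,-27,0.0077],[0.135,-0.235,-0.02,-31,0.0077],[0.1402,-0.2432,-0.02,-31.9,0.0077]]'; python3 drive.py '[[0,0,0,0,0.0077],[0,0,0,0,0.0077],[0,0,0,0,0.0077]]';python3 wsnap.py wrist4
```

```text
clock: 10.65
tool_pos: [0.6061, 0.1075, 0.2767]
orientation: [179.8, -0.0, -69.3]
force: [-0.1, -0.2, -0.7]
opening: 0.0077
gripper_force: 12.8
clock: 11.02
tool_pos: [0.6052, 0.1096, 0.2788]
orientation: [-180.0, 0.0, -69.2]
force: [-0.1, 0.5, 0.2]
opening: 0.0079
gripper_force: 12.8
[0.60516139 0.10958743 0.27882446] [-1.79979253e+02  8.97256377e-03 -6.91587519e+01] 11.025
```

View pics/wrist4.png

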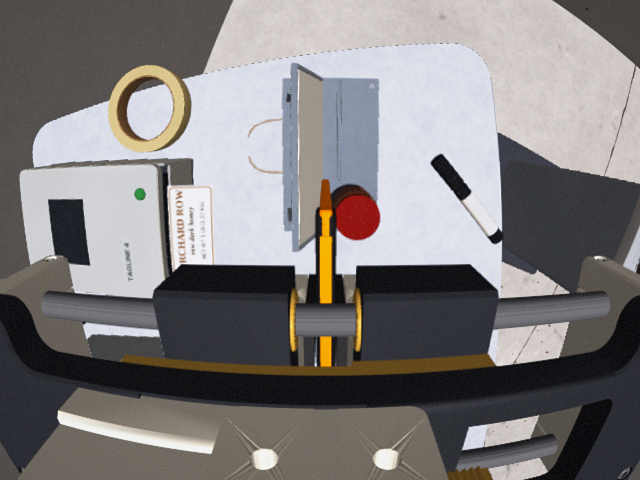

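The hover view shows the bay: base right end at row 79, its front edge at column 378, the lip line around column 338, and the screen from columns 295 to 323. The hanging glass is at column 326. I'll take depth profiles across the bay.

Run:
```python
from h import *
w=load("wrist4")
v,u=np.mgrid[60:250,270:400];P=wpts(w,np.c_[u.ravel(),v.ravel()])
# screen plane
def fit(k,tol=.0015):
    best=None;rng=np.random.default_rng(0)
    for _ in range(600):
        q=k[rng.choice(len(k),3,False)];n=np.cross(q[1]-q[0],q[2]-q[0]);n/=np.linalg.norm(n)+1e-12
        i=abs((k-q[0])@n)<tol
        if best is None or i.sum()>best.sum():best=i
    q=k[best];c=q.mean(0);n=np.linalg.svd(q-c)[2][2];return c,n*-np.sign(n[0]),len(q)
k=P[(P[:,2]>.02)&(P[:,2]<.085)&(P[:,0]>.6)&(P[:,1]<.12)]
c,n,N=fit(k);yaw=np.arctan2(-n[1],-n[0]);print(N,len(k),c.round(4),"lean",np.degrees(np.arcsin(n[2])).round(2),"yaw",np.degrees(yaw).round(2))
hx=np.array([np.cos(yaw),np.sin(yaw)]);hy=np.array([-hx[1],hx[0]])
foot=(c[:2]@hx)-(c[2]-.008)*n[2]/np.hypot(n[0],n[1]);print("foot x'",foot,"y' screen range",np.percentile(k[:,:2]@hy,[.5,99.5]))
g=np.c_[P[:,:2]@hx,P[:,:2]@hy,P[:,2]]
t=g[abs(g[:,2]-.008)<.0035];t=t[(t[:,0]>foot-.075)&(t[:,0]<foot+.03)]
print("base x'",np.percentile(t[:,0],[.5,99.5]),"y' min",np.percentile(t[t[:,0]<foot-.02][:,1],[.3,1]),"z",np.median(t[:,2]))
l=g[(g[:,2]>.0115)&(g[:,2]<.018)&(abs(g[:,0]-foot+.016)<.008)];print("lip n",len(l),np.percentile(l,[2,50,98],axis=0).round(4).tolist())
j=g[(g[:,2]>.06)&(g[:,2]<.09)&(g[:,0]<foot-.01)];print("jar",np.percentile(j,[2,50,98],axis=0).round(4).tolist())
print("rowstep corners h=.008",[(X[:2]@hx,X[:2]@hy) for X in wpts(w,[(378,79),(284,80)],h=.008)])
# lip edges by gradient
gr=cv2.cvtColor(w["frame"],cv2.COLOR_RGB2GRAY)
for r in(95,120,150):print(r,gr[r,310:350].tolist())
# glass top line
hsv=cv2.cvtColor(w["frame"],cv2.COLOR_RGB2HSV);m=(hsv[...,0]>12)&(hsv[...,0]<22)&(hsv[...,1]>180)&(hsv[...,2]>190);m[:,:310]=0;m[:,345:]=0;m[:205]=0;m[300:]=0
vv,uu=np.nonzero(m);D=wpts(w,np.c_[uu,vv]);zt=np.median(D[:,2]);Q=wpts(w,np.c_[uu,vv],h=zt)[:,:2];L=cv2.fitLine(Q.astype(np.float32),cv2.DIST_HUBER,0,1e-4,1e-4).ravel()
tp=w["obs"]["tool_pos"][:2];print("glass top z",zt,"az-90",np.degrees(np.arctan2(L[1],L[0]))%180-90,"end y' rel tcp",(Q@hy).min()-tp@hy,"line x' at tcp rel",np.mean(Q@hx)-tp@hx,"tcp",tp@hx,tp@hy)
```

```text
3128 3164 [0.6423 0.0515 0.056 ] lean 15.1 yaw 20.72
foot x' 0.6060811643130791 y' screen range [-0.2487155  -0.10682268]
base x' [0.54647252 0.60688124] y' min [-0.24980209 -0.2489303 ] z 0.007959210005468398
lip n 380 [[0.5868, -0.2454, 0.0118], [0.5889, -0.1918, 0.0138], [0.5911, -0.1294, 0.0154]]
jar [[0.555, -0.1298, 0.07], [0.5738, -0.1106, 0.0755], [0.5915, -0.0905, 0.077]]
rowstep corners h=.008 [(np.float64(0.5467239521320307), np.float64(-0.24916382174674895)), (np.float64(0.6477218377282216), np.float64(-0.24740308600975666))]
95 [151, 151, 152, 151, 150, 151, 150, 149, 149, 150, 148, 150, 151, 152, 148, 146, 144, 148, 146, 146, 146, 145, 142, 148, 144, 146, 127, 135, 145, 141, 137, 131, 146, 148, 150, 141, 148, 146, 147, 149]
120 [150, 151, 147, 152, 154, 153, 151, 150, 153, 152, 149, 149, 149, 151, 147, 149, 148, 146, 151, 146, 149, 149, 145, 147, 147, 148, 125, 115, 142, 148, 162, 111, 143, 147, 143, 152, 147, 152, 145, 147]
150 [154, 153, 150, 151, 152, 150, 151, 151, 154, 148, 153, 149, 150, 149, 151, 148, 145, 150, 143, 146, 147, 144, 143, 145, 147, 149, 134, 118, 137, 145, 141, 145, 148, 148, 148, 149, 146, 147, 150, 148]
glass top z 0.2781725465800768 az-90 21.095047 end y' rel tcp -0.04414144533553656 line x' at tcp rel -0.0012807114542803255 tcp 0.6047993865887892 -0.11156795468373552
```

```bash
python3 drive.py '[[0.02,0.001,0,0.2,0.0077],[0.05,0.0028,0,0.2,0.0077],[0.075,0.0028,0,0.2,0.0077],[0.0809,0.0028,0.02,0.2,0.0077],[0.0809,0.0028,0.05,0.2,0.0077],[0.0809,0.0028,0.085,0.2,0.0077],[0.0809,0.0028,0.11,0.2,0.0077],[0.0809,0.0028,0.12,0.2,0.0077]]'; python3 drive.py '[[0,0,0,0,0.0077],[0,0,0,0,0.0077],[0,0,0,0,0.0077]]'
python3 - <<'E'
from plant import ctrl
import numpy as np
P=[]
for i in range(1):
    o=ctrl.get_obs();P.append(o["tool_pos"])
p=np.mean(P,0);y=np.radians(20.72);print(p[0]*np.cos(y)+p[1]*np.sin(y),-p[0]*np.sin(y)+p[1]*np.cos(y),p[2],o["orientation"])
E
python3 wsnap.py wrist5
```

```text
clock: 12.08
tool_pos: [0.6311, 0.0314, 0.1571]
orientation: [179.9, 0.0, -69.4]
force: [-0.7, -0.0, -0.9]
opening: 0.0078
gripper_force: 12.7
clock: 12.45
tool_pos: [0.6324, 0.0324, 0.1598]
orientation: [-179.9, -0.0, -69.4]
force: [-0.0, 0.0, -1.0]
opening: 0.008
gripper_force: 12.8
0.6029364517032143 -0.1934603694155011 0.15978394875631352 [-1.79890637e+02 -9.84829481e-03 -6.93903975e+01]
[0.63238542 0.03237227 0.15978395] [-1.79890637e+02 -9.84829481e-03 -6.93903975e+01] 12.45
```

View pics/wrist5.png

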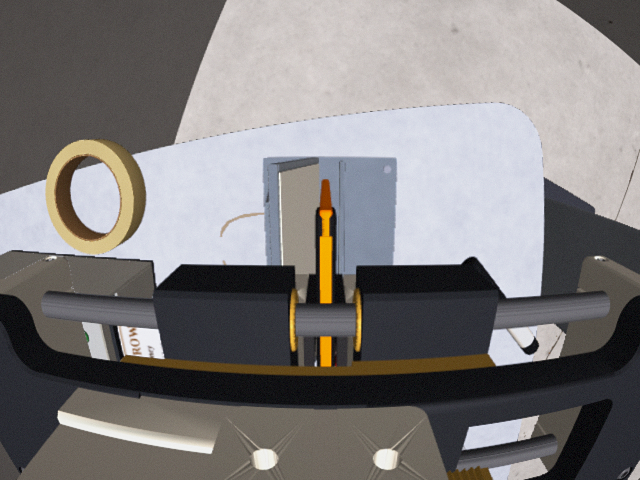

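The glass hangs just in front of the screen foot, with its lower corner at (325,180), the foot line at about column 320 and the lip at column 341. Next a numeric check of the gap before lowering.

```bash
cat > chk.py <<'E'
import sys
from h import *
w=load(sys.argv[1]);yaw=np.radians(20.72);hx=np.array([np.cos(yaw),np.sin(yaw)]);hy=np.array([-hx[1],hx[0]])
v,u=np.mgrid[140:265,250:420];P=wpts(w,np.c_[u.ravel(),v.ravel()]);g=np.c_[P[:,:2]@hx,P[:,:2]@hy,P[:,2]]
k=g[(g[:,2]>.015)&(g[:,2]<.083)&(g[:,0]>.606)&(g[:,0]<.635)]
A=np.c_[k[:,2]-.008,np.ones(len(k))];s=np.ones(len(k),bool)
for _ in range(6):
    c=np.linalg.lstsq(A[s],k[s,0],rcond=None)[0];s=abs(A@c-k[:,0])<.002
print("foot x'",c[1],"lean",np.degrees(np.arctan(c[0])),s.sum())
t=g[(abs(g[:,2]-.008)<.003)&(g[:,0]<.58)&(g[:,0]>.55)];print("end y'",np.percentile(t[:,1],[.5,1.5]))
l=g[(g[:,2]>.0115)&(g[:,2]<.016)&(abs(g[:,0]-.589)<.006)];print("lip x'",np.percentile(l[:,0],[5,50,95]),"z",np.median(l[:,2]),len(l))
f=w["frame"];hsv=cv2.cvtColor(f,cv2.COLOR_RGB2HSV);m=(hsv[...,0]>4)&(hsv[...,0]<22)&(hsv[...,1]>170);m[:,:300]=0;m[:,350:]=0;m[:165]=0;m[262:]=0
vv,uu=np.nonzero(m);D=wpts(w,np.c_[uu,vv]);G=np.c_[D[:,:2]@hx,D[:,:2]@hy,D[:,2]]
tp=w["obs"]["tool_pos"];print("tcp",tp[:2]@hx,tp[:2]@hy,tp[2])
for lo in np.arange(.0,.19,.02):
    q=G[(G[:,2]>lo)&(G[:,2]<=lo+.02)]
    if len(q)>4:print("glass z",round(lo,2),len(q),np.median(q,0).round(4),"ymin",q[:,1].min().round(4))
E
python3 chk.py wrist5
```

```text
foot x' 0.6062319691250542 lean 15.028008017551922 3528
end y' [-0.24958434 -0.24881815]
lip x' [0.58724954 0.58928068 0.59109438] z 0.013773072438996337 583
tcp 0.6029364517032143 -0.1934603694155011 0.15978394875631352
glass z 0.04 5 [ 0.6016 -0.2377  0.0586] ymin -0.2379
glass z 0.06 29 [ 0.6016 -0.2377  0.0736] ymin -0.2379
glass z 0.08 30 [ 0.6012 -0.2375  0.0913] ymin -0.2376
glass z 0.1 43 [ 0.6015 -0.2377  0.1106] ymin -0.238
glass z 0.12 69 [ 0.6014 -0.2376  0.129 ] ymin -0.2381
glass z 0.14 509 [ 0.6014 -0.2319  0.1587] ymin -0.238
glass z 0.16 18 [ 0.6012 -0.2279  0.1603] ymin -0.2371
```

The glass hangs plumb, 2.3 mm clear of the foot and well inside the lip, centred at y' -0.193 (bay centre -0.192). Lowering.

```bash
python3 drive.py '[[0,0,0.012,0,0.0077],[0,0,0.022,0,0.0077],[0,0,0.03,0,0.0077],[0,0,0.035,0,0.0077],[0,0,0.037,0,0.0077],[0,0,0.038,0,0.0077],[0,0,0.038,0,0.0077]]'
```

```text
clock: 13.38
tool_pos: [0.6319, 0.0322, 0.1208]
orientation: [-180.0, -0.0, -69.4]
force: [0.1, 0.4, -0.4]
opening: 0.0082
gripper_force: 12.8
```

```bash
python3 drive.py '[[0,0,0.001,0,0.0077],[0,0,0.0015,0,0.0077],[0,0,0.002,0,0.0077],[0,0,0.0025,0,0.0077],[0,0,0.0025,0,0.0077]]'
```

```text
clock: 14.0
tool_pos: [0.6321, 0.0324, 0.1187]
orientation: [-179.9, -0.0, -69.4]
force: [-1.7, 0.9, 5.5]
opening: 0.0078
gripper_force: 12.8
```

Touchdown at about 6 N. Easing the grip while keeping the front pad close, then letting the glass tilt back onto the rear pad.

```bash
python3 drive.py '[[0,0,0,0,0.009],[0,-0.0005,-0.001,0,0.009],[0,-0.001,-0.002,0,0.011],[0,-0.002,-0.003,0,0.013],[0,-0.003,-0.003,0,0.015],[0,-0.004,-0.003,0,0.015],[0,-0.006,-0.003,0,0.015],[0,-0.008,-0.003,0,0.015]]'; python3 wsnap.py wrist6; python3 chk.py wrist6
```

```text
clock: 15.0
tool_pos: [0.6394, 0.0351, 0.121]
orientation: [180.0, 0.0, -69.4]
force: [0.1, 0.0, 1.1]
opening: 0.015
gripper_force: 0.0
[0.63941007 0.03509957 0.12104057] [ 1.79997497e+02  3.41318155e-04 -6.94003383e+01] 15.0
foot x' 0.6062185930206684 lean 15.011612250724696 3567
end y' [-0.24995584 -0.24926367]
lip x' [0.58749495 0.58934775 0.59090359] z 0.013629869113516685 573
tcp 0.6104716785055612 -0.1933947957872233 0.1210405737620558
glass z 0.02 30 [ 0.6016 -0.2376  0.0321] ymin -0.2379
glass z 0.04 36 [ 0.6023 -0.2373  0.0514] ymin -0.2376
glass z 0.06 49 [ 0.6037 -0.2375  0.0719] ymin -0.2379
glass z 0.08 58 [ 0.6046 -0.2374  0.0915] ymin -0.2377
glass z 0.1 572 [ 0.6059 -0.2302  0.1178] ymin -0.2379
```

The glass is tilting back about 3° with its foot in place. Continuing slowly.

```bash
python3 drive.py '[[0,-0.002,0,0,0.015],[0,-0.004,0,0,0.015],[0,-0.006,0,0,0.016],[0,-0.008,0,0,0.016],[0,-0.01,0,0,0.016],[0,-0.012,0,0,0.016],[0,-0.0135,0,0,0.016],[0,-0.015,0,0,0.016]]'; python3 wsnap.py wrist7; python3 chk.py wrist7
```

```text
clock: 16.05
tool_pos: [0.6534, 0.0403, 0.121]
orientation: [180.0, 0.0, -69.4]
force: [0.8, -0.3, 0.7]
opening: 0.0158
gripper_force: 0.1
[0.65338996 0.04034424 0.12102699] [ 1.79995868e+02  1.98118195e-03 -6.94008787e+01] 16.05
foot x' 0.5983375936857743 lean 14.16529503343589 1250
end y' [-0.24990041 -0.24920047]
lip x' [0.58760902 0.58940137 0.59100775] z 0.01367537242776401 562
tcp 0.625402930667103 -0.19343545209113797 0.1210269948413042
glass z 0.04 123 [ 0.611  -0.2158  0.0575] ymin -0.2376
glass z 0.06 598 [ 0.6143 -0.2214  0.0716] ymin -0.2379
glass z 0.08 499 [ 0.6188 -0.2254  0.0883] ymin -0.2377
glass z 0.1 774 [ 0.6273 -0.2268  0.1149] ymin -0.2379
```

```bash
python3 drive.py '[[0,-0.001,0,0,0.016],[0,-0.002,0,0,0.016],[0,-0.003,0,0,0.017],[0,-0.004,0,0,0.018],[0,-0.005,0,0,0.02],[0,-0.005,0,0,0.022],[0,-0.005,0,0,0.022]]'; python3 wsnap.py wrist8; python3 chk.py wrist8
```

```text
clock: 16.98
tool_pos: [0.658, 0.0421, 0.121]
orientation: [180.0, -0.0, -69.4]
force: [0.0, 1.0, -0.1]
opening: 0.0222
gripper_force: 0.0
[0.65797245 0.04207011 0.12102919] [ 1.79992983e+02 -5.08974147e-04 -6.93978384e+01] 16.975
foot x' 0.5982910287889854 lean 16.80595671729264 1616
end y' [-0.24984985 -0.24916276]
lip x' [0.58754112 0.58950444 0.59134215] z 0.013661019138030195 614
tcp 0.6302996372863277 -0.19344250713525343 0.12102919354538347
glass z 0.06 451 [ 0.6181 -0.2216  0.0732] ymin -0.2379
glass z 0.08 649 [ 0.6224 -0.2241  0.0874] ymin -0.2377
glass z 0.1 723 [ 0.6323 -0.2261  0.1137] ymin -0.238
```

The glass leans at 16.8° against the screen's top edge, its foot still 2–3 mm ahead of the screen, with clearance to both pads. Withdrawing straight up.

```bash
python3 drive.py '[[0,0,-0.006,0,0.022],[0,0,-0.015,0,0.022],[0,0,-0.03,0,0.022],[0,0,-0.055,0,0.022],[0,0,-0.09,0,0.022],[0,0,-0.13,0,0.022],[0,0,-0.13,0,0.022]]'; python3 wsnap.py wrist9
python3 - <<'E'
from plant import ctrl
from h import *
for n in("scene","side"):
    s=ctrl.snapshot(n);pickle.dump(s,open(n+"2.pkl","wb"))
    X=cloud(s);hsv=cv2.cvtColor(s["frame"],cv2.COLOR_RGB2HSV);k=(hsv[...,0]>5)&(hsv[...,0]<22)&(hsv[...,1]>170)&(X[...,0]>.55)&(X[...,0]<.75)&(X[...,1]<.12)&(X[...,1]>-.06)
    q=X[k];y=np.radians(20.72);hx=np.array([np.cos(y),np.sin(y)]);hy=np.array([-hx[1],hx[0]]);g=np.c_[q[:,:2]@hx,q[:,:2]@hy,q[:,2]]
    print(n,len(g),np.percentile(g,[2,50,98],axis=0).round(4).tolist(), "lean",np.degrees(np.arctan(np.polyfit(g[:,2],g[:,0],1)[0])).round(1))
    # change elsewhere vs before the lift
    o=load(n);d=(abs(s["z_map"]-o["z_map"])>.01)&(cloud(o)[...,2]<.13)&(X[...,2]<.13)&(X[...,2]>-.01)
    r,_,st,ct=cv2.connectedComponentsWithStats(d.astype(np.uint8));print([ (st[i].tolist()) for i in range(1,r) if st[i,4]>15])
E
```

```text
clock: 17.9
tool_pos: [0.6599, 0.0423, 0.2566]
orientation: [-179.5, -0.1, -69.4]
force: [0.3, -0.2, -0.3]
opening: 0.0221
gripper_force: 0.0
[0.6598831  0.04232703 0.2565567 ] [-1.79543117e+02 -7.06340298e-02 -6.93721851e+01] 17.9
scene 545 [[0.5677, -0.2316, 0.0235], [0.6173, -0.1899, 0.072], [0.6321, -0.0897, 0.115]] lean 12.5
[[319, 185, 27, 41, 516], [296, 232, 28, 15, 119], [242, 238, 49, 58, 598], [292, 253, 54, 76, 2255]]
side 324 [[0.6004, -0.2241, 0.0208], [0.6162, -0.1765, 0.0719], [0.6318, -0.1457, 0.1151]] lean 17.0
[[247, 172, 21, 59, 432], [281, 233, 80, 99, 1224], [250, 258, 81, 61, 759]]
```

Only the stand bay, the bar and the amber slot have changed, and the glass stands steady. Letting it settle, then handing in.

```bash
python3 drive.py '[[0,0,0,0,0.022],[0,0,0,0,0.022],[0,0,0,0,0.022]]'; python3 -c "
from plant import ctrl
print(ctrl.close_job())"
```

```text
clock: 18.42
tool_pos: [0.6579, 0.042, 0.2505]
orientation: [179.9, -0.0, -69.4]
force: [-0.2, -0.1, -0.3]
opening: 0.0223
gripper_force: 0.0
the job is handed in; nothing more can be done
None
```

The job was handed in at 18.4 s, but no verdict came back: the hold-down bar is open, and the amber glass stands black edge up in the empty bay, about 1 mm off centre and leaning about 17° against the screen's top edge with its foot 2–3 mm ahead of it, and camera comparison showed nothing else moved.

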